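# Set out a drip coffee: cup, filter, lids and milk jug

### The arm

A 6-joint arm with a two-finger parallel gripper is mounted at the origin on a cart in front of the work surface, level with it; the furniture and walls round the work are solid. World frame = base frame: x ahead of the robot, y to its left, z up, the work surface at z = 0. Lengths are in m, angles in rad, forces in N, time in s.
With the tool pointing down it reaches from about 0.25 to 0.725 m from the base axis. Payload 4 kg.
Tool frame: the origin (TCP) lies midway between the tips of the shut fingers; the grasp point (between the pads) lies grip_point_offset behind it (grip_point_offset is the distance from the TCP to the grasp point, in m); z points along the fingers, y is the line along which they close (so a half turn about z gives the same grasp; the last joint's range is limited). The gripper opens to 85 mm and grips with 20 to 120 N. Pads are 22 mm wide; open, the fingers measure 114 mm over their backs; the gripper's body (76 mm by 85 mm) begins 54 mm behind the grasp point. The pads swing forward as they close: fully open they stand 13 mm farther back than shut.
Start: joints at [-1.14, 0.241, 0.005, 1.335, 0, 1.571], TCP at [0.209, -0.454, 0.231] pointing down, gripper open.
Joint ranges: [-2.72, 2.72], [-1.05, 1.87], [-1.09, 1.28], [-1.99, 2.15], [-1.42, 1.44], [-3.14, 3.14]. Speed limits (rad/s): [2.79, 2.79, 3.14, 3.14, 3.14, 3.14].

### API

Orientations are given as a unit quaternion [x, y, z, w].
In Python, from workcell import * gives the robot as it stands. The module is installed in compiled form; this text tells all that it offers.
- The arm moves only by the tool arm_command, never from a script. Its arguments are lists of equal length, an entry for each row: "slide": the shift along the tool's x, y, z in cm, a list of three; "spin": the turn about the tool's z in degrees. A call has exactly 5 rows; each row is the pose to reach, as a shift and turn from the pose commanded when the call began, along the tool's axes at that moment; what a row does not reach only later rows make up. A row lasts 1/8 s, in which the tool goes at most 62.5 mm and 10.7 degrees, less where a joint would pass 70% of its speed; a pose out of reach is approached as far as the arm can. A call with a gripper value outside its range is refused whole. "jaw" is the finger opening in cm, from 0 to 8.54, set as the call begins (left out, the last holds). The fingers move at their own pace and stop on an object; the grip force is fixed at half the most. Time passes only in rows, so rows that repeat a pose let the fingers close, or fill a call up. It gives the time, the measured TCP pose, the force, the opening and the grip force at its end, in the units of the state.
- get_obs(): the state, without advancing time (a new reading comes with each control period).
- camera(name): name is "scene" or "top" or "wrist"; returns a dict with "pixels" (420x560x3 uint8, red, green, blue), "range_z" (420x560 float32, m along the optical axis (not along the pixel's ray), 0 where there is no reading), "intrinsics" (3x3 intrinsics, pixels), "k1" (the pictures are not rectified: a ray, as slopes to the right and down, at radius r is drawn at 1 + k1 r^2 times it, then the intrinsics apply), "rvec" (rotation vector, rad) and "tvec" (3), from world to camera coordinates, as OpenCV has them. Camera axes: x right, y down, z forward; pixel columns grow to the right and rows downward; lengths in m; the calibration is good to about 2 mm. A picture is of the moment at which its call begins.
- job_done(): hands the job in; it is judged then, once.
Trained networks look in a picture, given as the dict that the camera call returned (one of the last four; its "shot" number tells which), for a name from the list of things; names that differ only in an ending like _2 or _b are one class to them, and where a whole thing is asked for, a point or a joint stands for the part that bears it (a point fixed in the world has none). Each returns a list of dicts, best first, with "confidence" (0 to 1); they miss things now and then, are a little off and sometimes report something else, mostly with a low value. They report only what shows in the picture. A call takes as long as a camera call. They do not tell look-alikes from the thing itself.
- recognise(picture, thing): "centre" ([column, row] in pixels, amid what is visible of it).
- landmark_of(picture, thing): "centre" ([column, row] in pixels: a listed point, or the origin of a listed thing).
The state is a dict: "clock": time; "joint_pos": joint angles; "joint_vel": joint speeds; "tau": joint torques, N m; "eef_pos": TCP position; "tool_rot": TCP orientation; "ft_force": force on the tool from outside, world axes, zero at the start; "ft_torque": the same for the moment, N m; "grip_width": finger opening in m; "grasp_force": force on a finger pad.
Only numpy, scipy, OpenCV 4.12 (cv2) and the standard library are available. Lean on these libraries where they do the work, as an engineer would, in place of code of your own. Each camera call takes 0.05 s, during which the arm holds its last target. There are 200 camera calls.

### The job

Set out a drip coffee on the worktop: stand the cup in the well of the saucer, seat the steel drip filter on the cup and put the steel lid on the filter, and close the sugar bowl with its own ceramic lid. Stand the milk jug on the worktop midway between the saucer and the sugar bowl, in line with them. Everything ends upright, properly seated and let go; leave the saucer, the sugar bowl, the coffee jar, the tea tin and the teaspoon where they are.

Things in the scene. Friction and masses are not known exactly. Their poses are not given: they have to be found in the camera images.
- cup: White ceramic coffee cup, 68 mm across, 74 mm tall, sides upright from 35 mm up, mouth 60 mm inside, narrow foot 44 mm across. Loop handle on its +y side, reaching 57 mm from the axis, 22 to 64 mm up. Origin: centre of the underside, z up. About 0.2 kg.
- drip_filter: Stainless-steel coffee drip filter, 52 mm tall: perforated bottom 48 mm across (0 to 6 mm), wide brim 86 mm across (6 to 9 mm), round chamber 58 mm across (9 to 52 mm). Origin: centre of the underside, z up. Seated on the cup, the bottom hangs in the cup's mouth and the brim lies on its rim, origin 68 mm above the cup's. About 0.12 kg.
- filter_lid: Lid of the drip filter: shallow stainless-steel cap, 69 mm across, with a black knob. Skirt 65 mm across inside, 8 mm deep, goes over the chamber; plate's top 10 mm up; upright round knob 18 mm across, 10 to 28 mm up. Origin: centre of the skirt's lower edge, z up. Seated, origin 44 mm above the filter's. About 0.06 kg.
- sugar_lid: Lid of the sugar bowl: white ceramic, 74 mm across, domed to 14 mm, with a white round knob 18 mm across, 14 to 32 mm up. Under its flange (6 to 10 mm up) a locating disc 54 mm across drops into the bowl's mouth. Origin: centre of that disc's underside, z up. Seated, origin 50 mm above the bowl's. About 0.09 kg.
- milk_jug: Small stainless-steel milk jug, 60 mm tall; body 54 mm across up to 30 mm, narrowing to 46 mm at 50 mm. Spout at the mouth on its -y side (35 mm from the axis), loop handle on its +y side (48 mm from the axis, 13 to 55 mm up). Origin: centre of the underside, z up. About 0.14 kg.
- saucer: White ceramic saucer, 123 mm across and 15 mm tall, lying on the worktop. In its middle a flat round well 54 mm across for the foot of the cup, its floor 5 mm above the worktop, with a low ridge round it. Origin: centre of the underside, z up. Loose, about 0.28 kg.
- sugar_bowl: Open white ceramic sugar bowl with sugar cubes in it, round, 81 mm across at the belly, 56 mm tall, mouth 63 mm across inside and 73 mm outside. Origin: centre of the underside, z up. Loose, about 0.36 kg. It stands about 260 mm from the saucer, to its left or its right.
- coffee_jar: Bystander: glass jar of ground coffee with a grey lid, 91 mm across, 185 mm tall, at the back under the wall cupboard. Origin: centre of the underside. (Mind the cupboards: the wall cupboard's face is 0.65 m ahead from 0.49 m up, the tall one's 0.62 m ahead; its door handle, 0.23 m to the right, juts out to 0.585 m ahead from 0.32 m up.)
- tea_tin: Bystander: round dark-blue canister with a knobbed lid, 87 mm across, 110 mm tall, standing at the back under the wall cupboard. Origin: centre of the underside.
- teaspoon: Bystander: teaspoon, 137 mm long, lying on the worktop to the right of the robot. Origin: its middle, underside.
Not all that is in view belongs to the job. Leave any orange look-alike of the milk_jug alone.

How it is judged:
At the end, for the whole second after the job is handed in: Upright, at rest: cup in saucer's well (8 mm of centre), filter on cup (9 mm), steel lid on filter (7 mm), ceramic lid on bowl (8 mm), each down to 3 mm; jug on worktop midway between saucer and bowl (17 mm along, 18 mm across the line); saucer and bowl level, moved under 15 mm; others under 20 mm (horizontal distance between cup and saucer below 0.008 m and z of cup in the frame of saucer between 0.002 and 0.008 m and angle between each of cup, drip_filter, filter_lid, sugar_lid, milk_jug's own z axis and vertical below 0.06 rad and horizontal distance between drip_filter and cup below 0.009 m and z of drip_filter in the frame of cup between 0.065 and 0.071 m and horizontal distance between filter_lid and drip_filter below 0.007 m and z of filter_lid in the frame of drip_filter between 0.041 and 0.047 m and horizontal distance between sugar_lid and sugar_bowl below 0.008 m and z of sugar_lid in the frame of sugar_bowl between 0.047 and 0.053 m and horizontal distance between milk_jug and saucer below 0.147 m and horizontal distance between milk_jug and sugar_bowl below 0.147 m and (x of milk_jug in the frame of saucer between -0.018 and 0.018 m or x of milk_jug in the frame of sugar_bowl between -0.018 and 0.018 m) and height (world z) of milk_jug below 0.004 m and distance of each of saucer, sugar_bowl from where it was at the start of the episode below 0.015 m and angle between each of saucer, sugar_bowl's own z axis and vertical below 0.05 rad and linear speed of each of cup, drip_filter, filter_lid, sugar_lid, milk_jug below 0.02 m/s); the robot touches nothing.
It fails at once if coffee jar disturbed (moved more than 20 mm) (distance of coffee_jar from where it was at the start of the episode above 0.02 m).
It fails at once if tea tin disturbed (moved more than 20 mm) (distance of tea_tin from where it was at the start of the episode above 0.02 m).
It fails at once if teaspoon disturbed (moved more than 20 mm) (distance of teaspoon from where it was at the start of the episode above 0.02 m).
It also fails if it takes over 131 s, if anything falls off the work surface, if the arm or the gripper's body presses on something with over 40 N, if the wrist force passes 120 N, or if a joint passes its speed limit or range.

## Working session

There is one attempt and no reset: what is moved stays moved. The work goes in short steps, Python scripts to look and compute and a tool call to move; the robot and the scene stay as the last step left them, time stands still between calls to the robot, and variables do not carry over. Pictures are saved under pics/ and viewed, at most 14 in all, crops included, and the job is handed in when it is done.

Besides the shell and the picture viewer there is one more tool, called after "Call:" as name([rows], argument=value, ...), one row to a line, values as JSON. arm_command: Moves the arm, as the interface text tells. Its arguments: {"type":"object","properties":{"slide":{"type":"array","items":{"type":"array","items":{"type":"number"}}},"spin":{"type":"array","items":{"type":"number"}},"jaw":{"type":"number"}},"required":["slide","spin"]}

```bash
mkdir -p pics
cat > h.py <<'E'
from workcell import *
import numpy as np, cv2
from scipy.spatial.transform import Rotation as R
def ray(c,px):
    K=c["intrinsics"];d=np.array([(px[0]-K[0][2])/K[0][0],(px[1]-K[1][2])/K[1][1]])
    u=d.copy()
    for _ in range(20): u=d/(1+c["k1"]*(u@u))
    return u
def w(c,pc):
    return R.from_rotvec(np.ravel(c["rvec"])).as_matrix().T@(pc-np.ravel(c["tvec"]))
def at_depth(c,px):
    u=ray(c,px);z=c["range_z"][int(round(px[1])),int(round(px[0]))]
    return w(c,np.array([u[0],u[1],1])*z)
def at_z(c,px,z):
    u=ray(c,px);o=w(c,np.zeros(3));d=w(c,np.array([u[0],u[1],1.]))-o
    return o+d*(z-o[2])/d[2]
def cloud(c):
    K=np.array(c["intrinsics"],float);h,wd=c["range_z"].shape
    g=np.stack(np.meshgrid(np.arange(wd),np.arange(h)),-1).reshape(-1,2).astype(float)
    d=(g-[K[0,2],K[1,2]])/[K[0,0],K[1,1]];u=d.copy()
    for _ in range(20): u=d/(1+c["k1"]*(u**2).sum(1,keepdims=True))
    z=c["range_z"].reshape(-1,1);p=np.c_[u,np.ones(len(u))]*z
    P=(p-np.ravel(c["tvec"]))@R.from_rotvec(np.ravel(c["rvec"])).as_matrix()
    P[z[:,0]==0]=np.nan
    return P.reshape(h,wd,3)
def save(c,n): cv2.imwrite(f"pics/{n}.png",c["pixels"][:,:,::-1])
E
cat > a.py <<'E'
from h import *
np.set_printoptions(precision=3,suppress=True)
o=get_obs();print(o)
for n in("scene","top"):
    c=camera(n);save(c,n+"0");print(n,c["tvec"],w(c,np.zeros(3)),c["k1"])
    np.savez(n+"0.npz",**{k:np.array(v) for k,v in c.items()})
    for t in "cup drip_filter filter_lid sugar_lid milk_jug saucer sugar_bowl coffee_jar tea_tin teaspoon".split():
        for kind,f in(("L",landmark_of),("R",recognise)):
            for r in f(c,t)[:3]:
                if r["confidence"]>.2: print(kind,t,np.round(r["centre"]),round(r["confidence"],2),at_z(c,r["centre"],0),at_depth(c,r["centre"]))
E
python3 a.py
```

```text
{'clock': 0.0, 'joint_pos': array([-1.14 ,  0.241,  0.004,  1.335,  0.   ,  1.571]), 'joint_vel': array([-0.002,  0.   , -0.   , -0.002, -0.   , -0.   ]), 'tau': array([  0.001, -37.232,  25.241,   0.017,   0.   ,  -0.   ]), 'eef_pos': array([ 0.209, -0.454,  0.23 ]), 'tool_rot': array([ 0.977,  0.214, -0.   , -0.001]), 'ft_force': array([0.232, 1.357, 0.04 ]), 'ft_torque': array([-0.004,  0.019, -0.081]), 'grasp_force': 0.0, 'grip_width': 0.08542253818672928}
scene [0.308 0.233 0.773] [-0.129  0.611  0.598] -0.10966194318829112
L cup [334. 202.] 0.8 [ 0.446 -0.281  0.   ] [ 0.44  -0.271  0.007]
R cup [335. 189.] 0.68 [ 0.49  -0.352  0.   ] [ 0.433 -0.262  0.056]
R cup [169. 212.] 0.55 [0.791 0.052 0.   ] [0.678 0.121 0.073]
L drip_filter [348. 176.] 0.9 [ 0.507 -0.457  0.   ] [ 0.501 -0.448  0.005]
R drip_filter [353. 164.] 0.7 [ 0.543 -0.546  0.   ] [ 0.493 -0.46   0.044]
L filter_lid [364. 206.] 0.5 [ 0.364 -0.318  0.   ] [ 0.355 -0.3    0.011]
R filter_lid [366. 200.] 0.82 [ 0.375 -0.346  0.   ] [ 0.357 -0.312  0.021]
R sugar_lid [302. 209.] 0.86 [ 0.495 -0.194  0.   ] [ 0.481 -0
[... 2363 characters left out ...]
.] 0.69 [ 0.508 -0.047  0.   ] [ 0.508 -0.047  0.   ]
L sugar_bowl [129. 218.] 0.7 [0.501 0.217 0.   ] [0.498 0.207 0.03 ]
R sugar_bowl [124. 217.] 0.96 [0.502 0.229 0.   ] [0.498 0.217 0.036]
L coffee_jar [264. 125.] 0.81 [ 0.739 -0.115  0.   ] [ 0.688 -0.119  0.154]
R coffee_jar [262. 114.] 0.93 [ 0.766 -0.111  0.   ] [ 0.702 -0.117  0.183]
L tea_tin [178. 131.] 0.96 [0.721 0.101 0.   ] [0.692 0.08  0.095]
R tea_tin [172. 127.] 0.63 [0.732 0.117 0.   ] [0.703 0.096 0.092]
L teaspoon [368. 323.] 0.52 [ 0.25  -0.368  0.   ] [ 0.251 -0.366  0.009]
R teaspoon [359. 318.] 0.63 [ 0.263 -0.345  0.   ] [ 0.263 -0.344  0.006]
R teaspoon [261. 113.] 0.28 [ 0.77  -0.106  0.   ] [ 0.704 -0.113  0.186]
```

Run:
```python
import cv2
a=cv2.imread("pics/top0.png")[80:350,80:460]
cv2.imwrite("pics/top0c.png",cv2.resize(a,None,fx=2.1,fy=2.1,interpolation=cv2.INTER_CUBIC))
```

```text
(no output)
```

View pics/top0c.png

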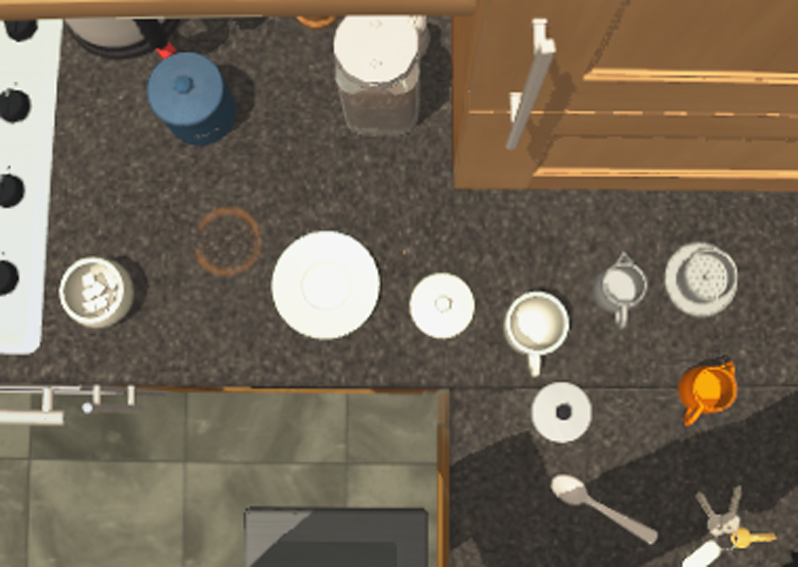

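View pics/scene0.png

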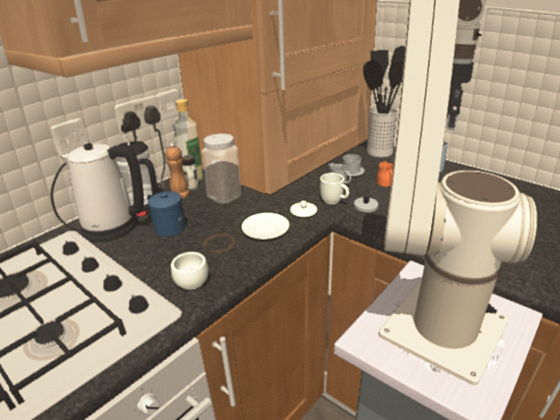

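```bash
cat >> h.py <<'E'
def top_circle(c,xy,zlo,zhi,r):
    """Centre and radius of what lies between two heights near xy."""
    P=cloud(c).reshape(-1,3)
    P=P[(np.hypot(P[:,0]-xy[0],P[:,1]-xy[1])<r)&(P[:,2]>zlo)&(P[:,2]<zhi)]
    if len(P)<5: return None
    (a,b),q=cv2.minEnclosingCircle(P[:,:2].astype(np.float32))
    return np.round([a,b,q,np.median(P[:,2]),len(P)],4)
FITS={"cup":((.455,-.283),.066,.085,.04),"filter_brim":((.515,-.474),.004,.014,.06),"filter_top":((.515,-.474),.046,.06,.045),
"lid_knob":((.362,-.311),.022,.04,.03),"lid_plate":((.362,-.311),.005,.016,.05),"sugar_knob":((.487,-.178),.026,.04,.03),"sugar_flange":((.487,-.178),.004,.02,.05),
"jug":((.506,-.385),.054,.07,.05),"saucer":((.508,-.05),.009,.02,.08),"bowl":((.5,.215),.051,.065,.05)}
def fits(c,names=FITS):
    for n in names: print(n,top_circle(c,*FITS[n]))
E
python3 - <<'E'
from h import *
import workcell
print([(k,getattr(workcell,k)) for k in dir(workcell) if 'grip' in k.lower()])
c=camera("top");fits(c)
P=cloud(c)
for n in((.40,-.15),(.62,-.0),(.6,.1)):
    Q=P.reshape(-1,3);m=np.hypot(Q[:,0]-n[0],Q[:,1]-n[1])<.02;print(np.median(Q[m,2]),Q[m,2].std())
k=camera("wrist");save(k,"w0");print(w(k,np.zeros(3)),k["range_z"].max(),(k["range_z"]==0).mean())
E
```

```text
[('grip_point_offset', 0.0187)]
cup [ 4.577e-01 -2.819e-01  3.420e-02  7.240e-02  1.600e+02]
filter_brim [ 5.211e-01 -4.789e-01  4.870e-02  7.500e-03  3.430e+02]
filter_top [ 5.159e-01 -4.829e-01  2.990e-02  5.020e-02  8.900e+01]
lid_knob [ 3.632e-01 -3.172e-01  8.800e-03  2.640e-02  4.300e+01]
lid_plate [ 3.634e-01 -3.143e-01  3.610e-02  8.900e-03  5.770e+02]
sugar_knob [ 4.837e-01 -1.802e-01  8.800e-03  2.970e-02  3.900e+01]
sugar_flange [ 4.917e-01 -1.811e-01  4.510e-02  1.100e-02  6.810e+02]
jug [ 5.012e-01 -3.816e-01  3.530e-02  5.810e-02  7.700e+01]
saucer [ 5.061e-01 -4.630e-02  6.190e-02  1.180e-02  9.580e+02]
bowl [4.937e-01 2.125e-01 3.820e-02 5.490e-02 2.100e+02]
-0.002429585373494172 0.32971489399630133
-0.0011085134856130044 0.002235243857474685
-0.0007099615285547365 0.002119617694791375
[ 0.28126619 -0.42221053  0.37414827] 1.1974496 0.0041921768707483
```

View pics/w0.png

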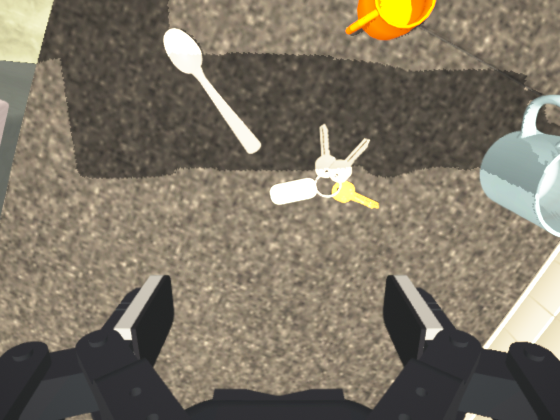

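```bash
cat >> h.py <<'E'
def go(*ways):
    """Shifts (cm) and turns (deg) from the present tool pose to world x,y,z,yaw of tool x."""
    o=get_obs();M=R.from_quat(o["tool_rot"]).as_matrix();yaw=np.degrees(np.arctan2(M[1,0],M[0,0]))
    print("at",np.round(o["eef_pos"],4),"yaw",round(yaw,1),"w",round(o["grip_width"],4),"grip",round(o["grasp_force"],1),"t",round(o["clock"],2))
    for x in ways: print(x,"->",np.round(100*M.T@(np.array(x[:3])-o["eef_pos"]),2),round(yaw-x[3],1))
E
python3 -c "
from h import *
go((.405,-.18,.2,0))"
```

```text
at [ 0.2088 -0.4543  0.2313] yaw 24.7 w 0.0853 grip 0.0 t 2.2
(0.405, -0.18, 0.2, 0) -> [ 29.28 -16.73   3.13] 24.7
```

Call:
arm_command([
  [5, -2.8, 0.5],
  [11, -6.2, 1.2],
  [17, -9.6, 1.9],
  [23, -13, 2.5],
  [29.3, -16.7, 3.1],
], spin=[5, 10, 15, 20, 24.7], jaw=5)

```text
clock: 2.82
eef_pos: [0.3885, -0.2041, 0.203]
tool_rot: [1.0, -0.002, 0.001, 0.0]
ft_force: [2.0, -1.7, 0.3]
grip_width: 0.0497
grasp_force: 0.0
```

Run:
```python
from h import *
c=camera("wrist");save(c,"w1")
c=camera("wrist");go((.405,-.18,.2,0));fits(c,["sugar_knob","sugar_flange","cup","saucer"])
```

```text
at [ 0.39   -0.2008  0.2025] yaw 0.5 w 0.05 grip 0.0 t 2.92
(0.405, -0.18, 0.2, 0) -> [ 1.52 -2.07  0.26] 0.5
sugar_knob [ 4.858e-01 -1.821e-01  9.200e-03  3.120e-02  3.970e+02]
sugar_flange [ 4.855e-01 -1.817e-01  3.760e-02  1.260e-02  5.561e+03]
cup [ 4.599e-01 -2.828e-01  3.420e-02  7.370e-02  2.010e+03]
saucer [ 5.092e-01 -4.780e-02  6.230e-02  1.250e-02  7.561e+03]
```

View pics/w1.png

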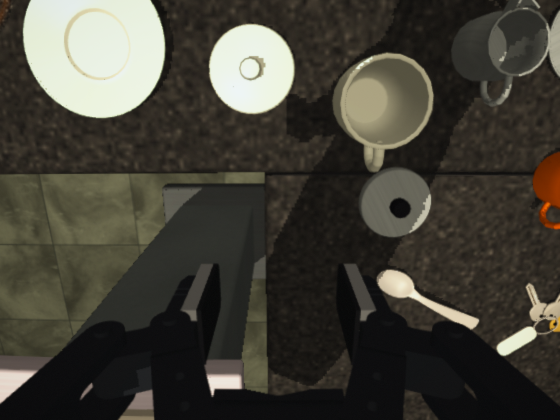

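Call:
arm_command([
  [2.4, -0.5, 2.5],
  [4.8, -1, 5],
  [7.2, -1.5, 7.5],
  [9.6, -2, 10],
  [9.6, -2, 12],
], spin=[0, 0, 0, 0.5, 0.5])

```text
clock: 3.55
eef_pos: [0.4847, -0.1862, 0.0818]
tool_rot: [1.0, -0.004, 0.0, 0.0]
ft_force: [-0.0, -0.4, -0.1]
grip_width: 0.0497
grasp_force: 0.0
```

Run:
```python
from h import *
c=camera("wrist");go((.4857,-.182,.016,0))
```

```text
at [ 0.482  -0.1856  0.0793] yaw -0.5 w 0.0498 grip 0.0 t 3.6
(0.4857, -0.182, 0.016, 0) -> [ 0.4  -0.35  6.33] -0.5
```

Call:
arm_command([
  [0.3, -0.4, 1.5],
  [0.3, -0.4, 3],
  [0.3, -0.4, 4.5],
  [0.3, -0.4, 4.5],
  [0.3, -0.4, 4.5],
], spin=[-0.5, -0.5, -0.5, -0.5, -0.5])

```text
clock: 4.22
eef_pos: [0.4867, -0.1818, 0.0382]
tool_rot: [1.0, -0.0, 0.0, 0.0]
ft_force: [-0.4, -0.8, 0.9]
grip_width: 0.0498
grasp_force: 0.0
```

Run:
```python
from h import *
go((.4857,-.182,.016,0))
```

```text
at [ 0.4867 -0.1818  0.0382] yaw -0.0 w 0.0498 grip 0.0 t 4.22
(0.4857, -0.182, 0.016, 0) -> [-0.1   0.02  2.22] -0.0
```

Call:
arm_command([
  [-0.1, 0, 0.8],
  [-0.1, 0, 1.6],
  [-0.1, 0, 2.2],
  [-0.1, 0, 2.2],
  [-0.1, 0, 2.2],
], spin=[0, 0, 0, 0, 0])

```text
clock: 4.85
eef_pos: [0.4856, -0.1817, 0.0159]
tool_rot: [1.0, -0.0, 0.0, 0.0]
ft_force: [0.1, -0.5, 1.2]
grip_width: 0.0502
grasp_force: 0.0
```

Call:
arm_command([
  [0, 0, 0],
  [0, 0, 0],
  [0, 0, 0],
  [0, 0, 0],
  [0, 0, 0],
], spin=[0, 0, 0, 0, 0], jaw=0.5)

```text
clock: 5.48
eef_pos: [0.4858, -0.1818, 0.0164]
tool_rot: [1.0, -0.0, 0.0, 0.0]
ft_force: [-1.6, -0.6, 5.7]
grip_width: 0.0152
grasp_force: 58.7
```

Call:
arm_command([
  [0, 0, -0.5],
  [0, 0, -2],
  [0, 0, -4],
  [0, 0, -7],
  [0, 0, -10],
], spin=[0, 0, 0, 0, 0])

```text
clock: 6.1
eef_pos: [0.4854, -0.1817, 0.1174]
tool_rot: [1.0, -0.0, 0.0, 0.0]
ft_force: [0.2, -0.3, 0.2]
grip_width: 0.0152
grasp_force: 58.6
```

Run:
```python
from h import *
c=camera("wrist");save(c,"w2");go((.495,.215,.12,0))
```

```text
at [ 0.4879 -0.1826  0.1217] yaw -0.0 w 0.0156 grip 58.5 t 6.15
(0.495, 0.215, 0.12, 0) -> [  0.69 -39.76   0.07] -0.0
```

View pics/w2.png

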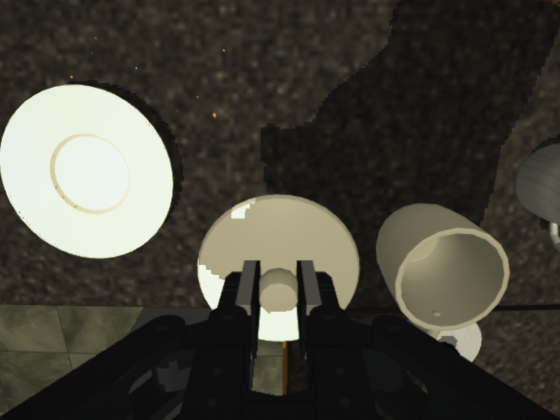

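Call:
arm_command([
  [-0.5, -2, -1],
  [-2, -7, -2],
  [-3, -12, -3.5],
  [-4.5, -17, -5],
  [-6, -22, -6],
], spin=[0, 0, 0, 0, 0])

```text
clock: 6.78
eef_pos: [0.4241, 0.0192, 0.176]
tool_rot: [1.0, 0.016, -0.001, -0.01]
ft_force: [0.7, -0.4, -0.4]
grip_width: 0.0156
grasp_force: 58.7
```

Call:
arm_command([
  [-0.5, -5, 0],
  [-1, -10, 0],
  [-1.2, -14, 0],
  [-1.2, -17, 0],
  [-1.2, -18, 0],
], spin=[0, 0, 0, 0, 0])

```text
clock: 7.4
eef_pos: [0.4215, 0.0618, 0.1786]
tool_rot: [0.998, 0.049, -0.003, -0.033]
ft_force: [-0.2, 0.6, -0.8]
grip_width: 0.0153
grasp_force: 58.7
```

Call:
arm_command([
  [0, 0, 0],
  [0, 0, 0],
  [0, 0, 0],
  [0, 0, 0],
  [0, 0, 0],
], spin=[0, 0, 0, 0, 0])

```text
clock: 8.02
eef_pos: [0.4212, 0.0622, 0.1789]
tool_rot: [0.998, 0.05, -0.003, -0.033]
ft_force: [-0.1, -0.7, -0.3]
grip_width: 0.0154
grasp_force: 58.7
```

Run:
```python
from h import *
c=camera("wrist");save(c,"w3");fits(c,["bowl","saucer"]);
o=get_obs();e=o["eef_pos"]
# held lid rim: points near tool, height between -12 and -30mm from TCP
P=cloud(c).reshape(-1,3)
m=(np.hypot(P[:,0]-e[0],P[:,1]-e[1])<.06)&(abs(P[:,2]-e[2]+.004)<.012);Q=P[m];print(len(Q),Q.min(0)-e,Q.max(0)-e)
go((.495,.213,.12,0))
```

```text
bowl [4.966e-01 2.109e-01 3.780e-02 5.580e-02 2.514e+03]
saucer [ 5.0840e-01 -4.8000e-02  6.2100e-02  1.2700e-02  1.1708e+04]
12297 [-0.03627621 -0.03675453 -0.01171489] [0.03744694 0.03680148 0.00799938]
at [0.4211 0.0622 0.1789] yaw 5.7 w 0.0152 grip 58.7 t 8.07
(0.495, 0.213, 0.12, 0) -> [  8.86 -13.84   6.81] 5.7
```

View pics/w3.png

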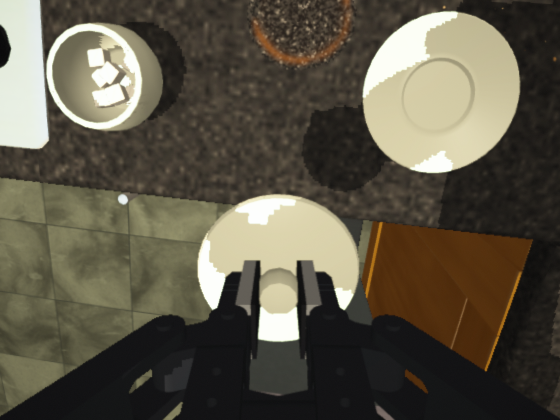

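Call:
arm_command([
  [0, 0, 0],
  [0, 0, 0],
  [0, 0, 0],
  [0, 0, 0],
  [0, 0, 0],
], spin=[-6, -14, -22, -30, -38])

```text
clock: 8.7
eef_pos: [0.4212, 0.0622, 0.1789]
tool_rot: [0.927, 0.374, 0.008, -0.032]
ft_force: [0.0, 0.0, -0.7]
grip_width: 0.0153
grasp_force: 58.7
```

Call:
arm_command([
  [0, 0, 0],
  [0, 0, 0],
  [0, 0, 0],
  [0, 0, 0],
  [0, 0, 0],
], spin=[0, 0, 0, 0, 0])

```text
clock: 9.32
eef_pos: [0.4212, 0.0622, 0.1788]
tool_rot: [0.928, 0.372, 0.008, -0.032]
ft_force: [0.2, 0.5, -1.5]
grip_width: 0.0153
grasp_force: 58.7
```

Run:
```python
from h import *
print(get_obs()["joint_pos"],get_obs()["tool_rot"])
go((.4966,.211,.12,40))
```

```text
[ 0.09886037  0.12847919 -0.27652659  1.16784026  0.06696667  2.47761709] [ 0.9276298   0.37199622  0.00835017 -0.03243513]
at [0.4212 0.0622 0.1788] yaw 43.6 w 0.0153 grip 58.7 t 9.32
(0.4966, 0.211, 0.12, 40) -> [15.48 -5.21  6.79] 3.6
```

Call:
arm_command([
  [0, 0, 0],
  [0, 0, 0],
  [0, 0, 0],
  [0, 0, 0],
  [0, 0, 0],
], spin=[-10, -20, -30, -40, -50])

```text
clock: 9.95
eef_pos: [0.4212, 0.0622, 0.1788]
tool_rot: [0.681, 0.731, 0.021, -0.026]
ft_force: [-0.1, -1.1, -0.6]
grip_width: 0.0152
grasp_force: 58.6
```

Call:
arm_command([
  [0, 0, 0],
  [0, 0, 0],
  [0, 0, 0],
  [0, 0, 0],
  [0, 0, 0],
], spin=[-10, -20, -30, -40, -50])

```text
clock: 10.58
eef_pos: [0.4211, 0.0622, 0.1788]
tool_rot: [0.309, 0.951, 0.03, -0.014]
ft_force: [-0.4, -0.6, -0.8]
grip_width: 0.0154
grasp_force: 58.6
```

Call:
arm_command([
  [0, 0, 0],
  [0, 0, 0],
  [0, 0, 0],
  [0, 0, 0],
  [0, 0, 0],
], spin=[-10, -20, -30, -40, -50])

```text
clock: 11.2
eef_pos: [0.4212, 0.0622, 0.1788]
tool_rot: [-0.122, 0.992, 0.033, -0.0]
ft_force: [1.4, 0.7, -1.0]
grip_width: 0.0154
grasp_force: 58.6
```

Run:
```python
from h import *
o=get_obs();M=R.from_quat(o["tool_rot"]).as_matrix();print(o["joint_pos"],M[:,2])
go((.4966,.211,.12,180))
```

```text
[ 0.09888602  0.12847337 -0.27655344  1.16780519  0.06693663 -0.1461608 ] [-0.00862457  0.06635938 -0.99775851]
at [0.4212 0.0622 0.1788] yaw -166.0 w 0.0154 grip 58.6 t 11.2
(0.4966, 0.211, 0.12, 180) -> [-10.88  12.19   6.79] -346.0
```

Call:
arm_command([
  [0, 0, 0],
  [0, 0, 0],
  [0, 0, 0],
  [0, 0, 0],
  [0, 0, 0],
], spin=[-10, -20, -30, -40, -50])

```text
clock: 11.82
eef_pos: [0.4212, 0.0622, 0.1788]
tool_rot: [-0.53, 0.847, 0.03, 0.014]
ft_force: [0.3, 0.5, 0.1]
grip_width: 0.0154
grasp_force: 58.6
```

Call:
arm_command([
  [0, 0, 0],
  [0, 0, 0],
  [0, 0, 0],
  [0, 0, 0],
  [0, 0, 0],
], spin=[-10, -20, -30, -40, -50])

```text
clock: 12.45
eef_pos: [0.4212, 0.0622, 0.1789]
tool_rot: [0.838, -0.544, -0.022, -0.026]
ft_force: [-0.8, 0.3, -1.9]
grip_width: 0.0152
grasp_force: 58.6
```

Call:
arm_command([
  [0, 0, 0],
  [0, 0, 0],
  [0, 0, 0],
  [0, 0, 0],
  [0, 0, 0],
], spin=[-10, -20, -30, -40, -50])

```text
clock: 13.08
eef_pos: [0.4212, 0.0622, 0.1788]
tool_rot: [0.99, -0.139, -0.009, -0.032]
ft_force: [-0.2, 0.3, -1.2]
grip_width: 0.0153
grasp_force: 58.6
```

Call:
arm_command([
  [0, 0, 0],
  [0, 0, 0],
  [0, 2, 0],
  [0, 4, 0],
  [0, 6, 0],
], spin=[-10, -19, -19, -19, -19])

```text
clock: 13.7
eef_pos: [0.4034, 0.0249, 0.1751]
tool_rot: [1.0, 0.011, -0.003, -0.025]
ft_force: [-0.0, -0.2, -1.7]
grip_width: 0.0152
grasp_force: 58.7
```

Run:
```python
from h import *
o=get_obs();M=R.from_quat(o["tool_rot"]).as_matrix();print(o["joint_pos"],M[:,2])
go((.4966,.211,.12,180))
```

```text
[ 0.02422629  0.09258603 -0.32748961  1.15642716  0.04982223 -3.13996642] [-0.00690407  0.04964894 -0.99874287]
at [0.4034 0.0249 0.1751] yaw 1.3 w 0.0152 grip 58.7 t 13.7
(0.4966, 0.211, 0.12, 180) -> [  9.77 -18.1    6.36] -178.7
```

Call:
arm_command([
  [0, 2, 0],
  [0, 4, 0],
  [0, 6, 0],
  [0, 8, 0],
  [0, 10, 0],
], spin=[0, 0, 0, 0, 0])

```text
clock: 14.32
eef_pos: [0.4087, -0.0152, 0.1701]
tool_rot: [1.0, -0.021, -0.004, -0.002]
ft_force: [-0.7, -0.5, -1.2]
grip_width: 0.015
grasp_force: 58.7
```

```bash
cat >> h.py <<'E'
def tilt():
    o=get_obs();print("tilt",np.round(R.from_quat(o["tool_rot"]).as_matrix()[:2,2],4),"q",np.round(o["joint_pos"],3))
E
python3 -c "
from h import *
tilt();go((.4966,.211,.12,180))"
```

```text
tilt [-0.007   0.0047] q [-0.04   0.107 -0.323  1.147  0.004 -3.141]
at [ 0.4087 -0.0152  0.1701] yaw -2.4 w 0.015 grip 58.7 t 14.32
(0.4966, 0.211, 0.12, 180) -> [  7.88 -22.94   5.05] -182.4
```

Call:
arm_command([
  [0, -4, -0.5],
  [0, -9, -1],
  [0, -14, -1],
  [0, -19, -1],
  [0, -22.5, -1],
], spin=[0, 0, 0, 0, 0])

```text
clock: 14.95
eef_pos: [0.4179, 0.212, 0.1812]
tool_rot: [1.0, -0.02, -0.003, -0.003]
ft_force: [0.5, 0.0, -1.3]
grip_width: 0.0156
grasp_force: 58.8
```

Call:
arm_command([
  [0, 0, 0],
  [0, 0, 0],
  [0, 0, 0],
  [0, 0, 0],
  [0, 0, 0],
], spin=[0, 0, 0, 0, 0])

```text
clock: 15.58
eef_pos: [0.4179, 0.2095, 0.1814]
tool_rot: [1.0, -0.021, -0.003, -0.003]
ft_force: [0.6, 0.0, -0.6]
grip_width: 0.0154
grasp_force: 58.9
```

Run:
```python
from h import *
c=camera("wrist");fits(c,["bowl","saucer"]);
o=get_obs();e=o["eef_pos"]
P=cloud(c).reshape(-1,3)
m=(np.hypot(P[:,0]-e[0],P[:,1]-e[1])<.06)&(abs(P[:,2]-e[2]+.004)<.012);Q=P[m];print(len(Q),Q.min(0)-e,Q.max(0)-e)
tilt();go((.4966,.211,.10,-2.4),(.4966,.211,.072,-2.4))
```

```text
bowl [4.961e-01 2.117e-01 3.750e-02 5.590e-02 2.302e+03]
saucer [ 5.037e-01 -2.290e-02  5.560e-02  1.300e-02  3.190e+03]
12319 [-0.03621573 -0.03764483 -0.00966443] [0.03755127 0.03644486 0.00799831]
tilt [-0.0067  0.0053] q [ 0.46   0.209 -0.169  1.196  0.008 -2.64 ]
at [0.4179 0.2096 0.1814] yaw -2.4 w 0.0155 grip 58.9 t 15.62
(0.4966, 0.211, 0.1, -2.4) -> [ 7.92 -0.43  8.09] 0.0
(0.4966, 0.211, 0.072, -2.4) -> [ 7.94 -0.41 10.89] 0.0
```

Call:
arm_command([
  [2, -0.2, 2],
  [4.5, -0.3, 4.5],
  [6.8, -0.5, 6.8],
  [7.9, -0.5, 8.1],
  [7.9, -0.5, 8.1],
], spin=[0, 0, 0, 0, 0])

```text
clock: 16.25
eef_pos: [0.4958, 0.2117, 0.0987]
tool_rot: [1.0, -0.021, -0.005, -0.002]
ft_force: [0.0, -0.0, -1.2]
grip_width: 0.0155
grasp_force: 58.9
```

Call:
arm_command([
  [0, 0, 0],
  [0, 0, 0],
  [0, 0, 0],
  [0, 0, 0],
  [0, 0, 0],
], spin=[0, 0, 0, 0, 0])

```text
clock: 16.88
eef_pos: [0.4963, 0.2123, 0.0999]
tool_rot: [1.0, -0.02, -0.003, -0.003]
ft_force: [0.1, 0.0, -0.8]
grip_width: 0.0153
grasp_force: 58.9
```

```bash
python3 -c "
from h import *
tilt();go((.496,.2115,.067,-2.4))"
```

```text
tilt [-0.0066  0.0053] q [ 0.4    0.413 -0.108  1.054  0.007 -2.701]
at [0.4963 0.2123 0.0999] yaw -2.3 w 0.0153 grip 58.9 t 16.88
(0.496, 0.2115, 0.067, -2.4) -> [-0.    0.1   3.29] 0.1
```

Lower, settle, release, retreat straight up.

Call:
arm_command([
  [0, 0, 1],
  [0, 0, 2],
  [0, 0.1, 2.7],
  [0, 0.1, 3.2],
  [0, 0.1, 3.2],
], spin=[0, 0, 0, 0, 0])

```text
clock: 17.5
eef_pos: [0.4958, 0.2114, 0.0673]
tool_rot: [1.0, -0.02, -0.004, -0.002]
ft_force: [0.1, -0.8, -1.0]
grip_width: 0.0154
grasp_force: 58.8
```

Call:
arm_command([
  [0, 0, 0],
  [0, 0, 0],
  [0, 0, 0],
  [0, 0, 0],
  [0, 0, 0],
], spin=[0, 0, 0, 0, 0], jaw=5)

```text
clock: 18.12
eef_pos: [0.4961, 0.2115, 0.0678]
tool_rot: [1.0, -0.02, -0.003, -0.003]
ft_force: [-0.6, 0.3, 0.6]
grip_width: 0.0504
grasp_force: 0.0
```

Call:
arm_command([
  [0, 0, -1],
  [0, 0, -3],
  [0, 0, -6],
  [-3, 0, -10],
  [-7, 0, -14],
], spin=[0, 0, 0, 0, 0])

```text
clock: 18.75
eef_pos: [0.4269, 0.2136, 0.2099]
tool_rot: [1.0, -0.021, -0.003, -0.003]
ft_force: [-0.4, 0.9, 0.9]
grip_width: 0.0497
grasp_force: 0.0
```

Run:
```python
from h import *
c=camera("wrist")
c=camera("wrist")
print(top_circle(c,(.496,.212),.074,.09,.02),top_circle(c,(.496,.212),.052,.07,.05))
tilt();go((.52,-.05,.2,180),(.5,-.28,.2,180))
```

```text
[4.957e-01 2.107e-01 9.400e-03 8.120e-02 4.820e+02] [4.964e-01 2.111e-01 3.760e-02 6.260e-02 6.651e+03]
tilt [-0.0002  0.0091] q [ 0.461  0.202 -0.091  1.274  0.008 -2.642]
at [0.4266 0.2146 0.2137] yaw -2.2 w 0.05 grip 0.0 t 18.85
(0.52, -0.05, 0.2, 180) -> [10.36 26.09  1.13] -182.2
(0.5, -0.28, 0.2, 180) -> [ 9.25 49.15  0.92] -182.2
```

Call:
arm_command([
  [0, 0, 0],
  [0, 0, 0],
  [0, 0, 0],
  [0, 0, 0],
  [0, 0, 0],
], spin=[10, 20, 30, 40, 50])

```text
clock: 19.48
eef_pos: [0.4274, 0.2134, 0.208]
tool_rot: [0.896, -0.444, -0.004, -0.001]
ft_force: [0.3, 0.1, -0.4]
grip_width: 0.0501
grasp_force: 0.0
```

Call:
arm_command([
  [0, 0, 0],
  [0, 0, 0],
  [0, 0, 0],
  [0, 0, 0],
  [0, 0, 0],
], spin=[10, 20, 30, 40, 50])

```text
clock: 20.1
eef_pos: [0.4274, 0.2135, 0.208]
tool_rot: [-0.625, 0.781, 0.004, -0.001]
ft_force: [-0.0, 0.6, -0.2]
grip_width: 0.0501
grasp_force: 0.0
```

Call:
arm_command([
  [0, 0, 0],
  [0, 0, 0],
  [0, 0, 0],
  [0, 0, 0],
  [0, 0, 0],
], spin=[10, 20, 30, 40, 50])

```text
clock: 20.72
eef_pos: [0.4274, 0.2134, 0.208]
tool_rot: [-0.236, 0.972, 0.003, -0.003]
ft_force: [-0.1, 0.1, 0.0]
grip_width: 0.05
grasp_force: 0.0
```

Call:
arm_command([
  [0, 0, 0],
  [0, 0, 0],
  [0, 0, 0],
  [0, 0, 0],
  [0, 0, 0],
], spin=[10, 20, 30, 40, 50])

```text
clock: 21.35
eef_pos: [0.4274, 0.2134, 0.208]
tool_rot: [0.197, 0.98, 0.002, -0.004]
ft_force: [-0.5, -0.1, 0.5]
grip_width: 0.05
grasp_force: 0.0
```

Call:
arm_command([
  [0, 0, 0],
  [0, 0, 0],
  [0, 0, 0],
  [0, 0, 0],
  [0, 0, 0],
], spin=[10, 20, 30, 40, 50])

```text
clock: 21.98
eef_pos: [0.4274, 0.2135, 0.208]
tool_rot: [0.592, 0.806, -0.0, -0.004]
ft_force: [0.4, 1.0, 0.1]
grip_width: 0.0505
grasp_force: 0.0
```

Call:
arm_command([
  [0, 0, 0],
  [0, 0, 0],
  [0, 0, 0],
  [0, 0, 0],
  [0, 0, 0],
], spin=[10, 20, 30, 40, 50], jaw=8.5)

```text
clock: 22.6
eef_pos: [0.4274, 0.2134, 0.208]
tool_rot: [0.877, 0.48, -0.002, -0.004]
ft_force: [-0.3, -0.2, 0.4]
grip_width: 0.0849
grasp_force: 0.0
```

```bash
python3 -c "
from h import *
tilt();go((.39,-.0,.2,0),(.38,-.28,.2,0))"
```

```text
tilt [-0.0069  0.005 ] q [ 0.458  0.212 -0.094  1.269  0.008  2.599]
at [0.4274 0.2134 0.208 ] yaw 57.3 w 0.0849 grip 0.0 t 22.6
(0.39, -0.0, 0.2, 0) -> [-19.99   8.38   0.72] 57.3
(0.38, -0.28, 0.2, 0) -> [-44.1   22.65   0.59] 57.3
```

Call:
arm_command([
  [-4, 1.7, 0.1],
  [-8, 3.4, 0.3],
  [-12, 5.1, 0.4],
  [-16, 6.7, 0.6],
  [-20, 8.4, 0.7],
], spin=[6, 12, 18, 24, 30])

```text
clock: 23.22
eef_pos: [0.3909, -0.0018, 0.2003]
tool_rot: [0.971, 0.238, -0.003, -0.003]
ft_force: [-0.3, 0.4, -0.8]
grip_width: 0.0855
grasp_force: 0.0
```

Call:
arm_command([
  [-2.7, 4.9, 0],
  [-5.5, 9.8, 0],
  [-8.2, 14.6, 0],
  [-11, 19.5, 0],
  [-13.7, 24.4, 0],
], spin=[5, 11, 17, 23, 27.3])

```text
clock: 23.85
eef_pos: [0.3829, -0.2824, 0.1989]
tool_rot: [1.0, 0.002, -0.003, -0.002]
ft_force: [0.9, 0.4, 0.0]
grip_width: 0.085
grasp_force: 0.0
```

Call:
arm_command([
  [0, 0, 0],
  [0, 0, 0],
  [0, 0, 0],
  [0, 0, 0],
  [0, 0, 0],
], spin=[0, 0, 0, 0, 0])

```text
clock: 24.48
eef_pos: [0.3833, -0.2793, 0.1992]
tool_rot: [1.0, 0.004, -0.003, -0.002]
ft_force: [-0.1, 0.5, 0.8]
grip_width: 0.0854
grasp_force: 0.0
```

Run:
```python
from h import *
c=camera("wrist");save(c,"w4");fits(c,["cup","filter_top","filter_brim","lid_knob","lid_plate","jug","saucer"])
tilt();go((.459,-.2825,.12,0))
```

```text
cup [ 4.602e-01 -2.831e-01  3.390e-02  7.390e-02  1.877e+03]
filter_top [ 5.095e-01 -4.754e-01  2.700e-02  5.120e-02  5.440e+02]
filter_brim [ 5.132e-01 -4.820e-01  4.330e-02  8.700e-03  2.258e+03]
lid_knob [ 3.641e-01 -3.180e-01  8.800e-03  2.810e-02  2.820e+02]
lid_plate [ 3.642e-01 -3.175e-01  3.460e-02  1.010e-02  3.667e+03]
jug [ 4.977e-01 -3.835e-01  2.980e-02  5.920e-02  9.850e+02]
saucer [ 4.917e-01 -6.740e-02  5.580e-02  1.270e-02  3.416e+03]
tilt [-0.0066  0.005 ] q [-0.63   0.214 -0.115  1.25   0.     2.504]
at [ 0.3833 -0.2794  0.1992] yaw 0.5 w 0.0851 grip 0.0 t 24.52
(0.459, -0.2825, 0.12, 0) -> [7.62 0.41 7.87] 0.5
```

View pics/w4.png

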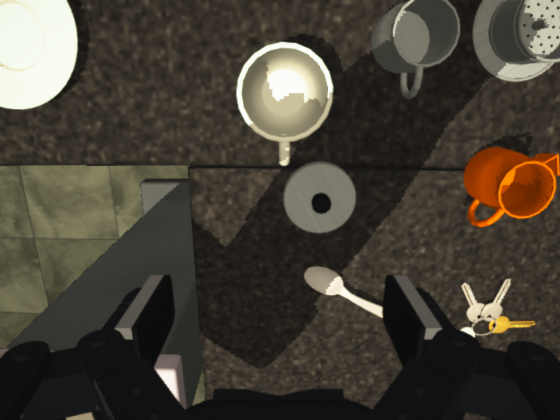

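Call:
arm_command([
  [2, 0.2, 1],
  [4.5, 0.4, 3],
  [6.5, 0.4, 5],
  [7.7, 0.4, 7],
  [7.7, 0.4, 8],
], spin=[0.2, 0.4, 0.5, 0.5, 0.5])

```text
clock: 25.15
eef_pos: [0.4596, -0.2824, 0.1171]
tool_rot: [1.0, -0.0, -0.004, -0.003]
ft_force: [-0.6, -0.2, -0.4]
grip_width: 0.085
grasp_force: 0.0
```

Call:
arm_command([
  [0, 0, 0],
  [0, 0, 0],
  [0, 0, 0],
  [0, 0, 0],
  [0, 0, 0],
], spin=[0, 0, 0, 0, 0])

```text
clock: 25.78
eef_pos: [0.4595, -0.2833, 0.1188]
tool_rot: [1.0, -0.001, -0.003, -0.002]
ft_force: [-0.2, -0.4, -0.1]
grip_width: 0.0854
grasp_force: 0.0
```

Run:
```python
from h import *
c=camera("wrist");fits(c,["cup","jug"])
tilt();go((.4602,-.283,.03,0))
```

```text
cup [ 4.604e-01 -2.833e-01  3.420e-02  7.360e-02  3.348e+03]
jug [ 5.043e-01 -3.829e-01  3.580e-02  5.930e-02  2.259e+03]
tilt [-0.0066  0.0051] q [-5.530e-01  3.980e-01 -7.700e-02  1.104e+00  1.000e-03  2.591e+00]
at [ 0.4595 -0.2832  0.1186] yaw -0.1 w 0.085 grip 0.0 t 25.82
(0.4602, -0.283, 0.03, 0) -> [0.13 0.03 8.86] -0.1
```

Call:
arm_command([
  [0.1, 0, 2],
  [0.1, 0, 4],
  [0.1, 0, 6.5],
  [0.1, 0, 8.8],
  [0.1, 0, 8.8],
], spin=[0, 0, 0, 0, 0])

```text
clock: 26.45
eef_pos: [0.4583, -0.2817, 0.0287]
tool_rot: [1.0, -0.001, -0.005, -0.004]
ft_force: [0.2, -0.4, -0.5]
grip_width: 0.0851
grasp_force: 0.0
```

Call:
arm_command([
  [0, 0, 0],
  [0, 0, 0],
  [0, 0, 0],
  [0, 0, 0],
  [0, 0, 0],
], spin=[0, 0, 0, 0, 0], jaw=6)

```text
clock: 27.08
eef_pos: [0.4609, -0.2832, 0.0317]
tool_rot: [1.0, -0.001, -0.002, -0.002]
ft_force: [0.3, 0.1, 6.8]
grip_width: 0.0648
grasp_force: 67.0
```

Call:
arm_command([
  [0, 0, -0.5],
  [0, 0, -2],
  [0, 0, -4],
  [0, 0, -6],
  [0, 0, -7],
], spin=[0, 0, 0, 0, 0])

```text
clock: 27.7
eef_pos: [0.4609, -0.2834, 0.1021]
tool_rot: [1.0, -0.001, -0.003, -0.002]
ft_force: [0.7, -0.2, -1.3]
grip_width: 0.065
grasp_force: 66.8
```

Run:
```python
from h import *
c=camera("wrist");o=get_obs();e=o["eef_pos"];print(top_circle(c,e[:2],e[2]+.03,e[2]+.055,.04), "saucer",top_circle(c,(.508,-.048),.009,.02,.08))
tilt();go((.508,-.048,.12,0))
```

```text
[ 4.6700e-01 -2.8360e-01  3.8800e-02  1.4360e-01  1.1472e+04] saucer [ 4.972e-01 -9.970e-02  3.050e-02  1.460e-02  7.470e+02]
tilt [-0.0041  0.0034] q [-5.520e-01  4.140e-01 -9.700e-02  1.065e+00  1.000e-03  2.592e+00]
at [ 0.4614 -0.2837  0.1029] yaw -0.1 w 0.0651 grip 66.8 t 27.75
(0.508, -0.048, 0.12, 0) -> [  4.6  -23.58  -1.65] -0.1
```

Call:
arm_command([
  [0.5, -3, -0.6],
  [1.5, -8, -1.3],
  [2.8, -14, -1.7],
  [4, -20, -1.7],
  [4.7, -23.6, -1.7],
], spin=[0, 0, 0, 0, 0])

```text
clock: 28.38
eef_pos: [0.5078, -0.0446, 0.118]
tool_rot: [1.0, 0.0, -0.004, -0.003]
ft_force: [0.6, -0.5, -1.0]
grip_width: 0.065
grasp_force: 67.2
```

Call:
arm_command([
  [0, 0, 0],
  [0, 0, 0],
  [0, 0, 0],
  [0, 0, 0],
  [0, 0, 0],
], spin=[0, 0, 0, 0, 0])

```text
clock: 29.0
eef_pos: [0.5079, -0.0479, 0.1183]
tool_rot: [1.0, -0.002, -0.003, -0.003]
ft_force: [-0.1, 0.0, -1.2]
grip_width: 0.0654
grasp_force: 67.3
```

Run:
```python
from h import *
o=get_obs();e=o["eef_pos"]
c=camera("wrist");save(c,"w5");print(top_circle(c,e[:2],e[2]+.03,e[2]+.045,.045))
c=camera("top");fits(c,["saucer"])
tilt();go((.509,-.048,.038,0))
```

```text
[ 5.1630e-01 -4.8000e-02  4.4300e-02  1.5880e-01  1.1703e+04]
saucer [ 5.041e-01 -5.480e-02  6.050e-02  1.190e-02  3.460e+02]
tilt [-0.0069  0.0052] q [-0.096  0.344 -0.159  1.075  0.004  3.048]
at [ 0.508  -0.0477  0.1183] yaw -0.2 w 0.0649 grip 67.3 t 29.1
(0.509, -0.048, 0.038, 0) -> [0.16 0.07 8.03] -0.2
```

View pics/w5.png

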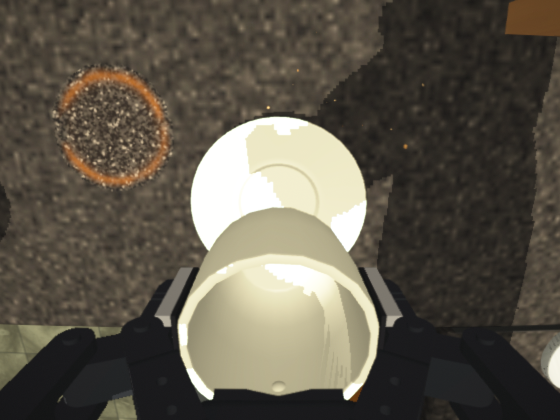

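Call:
arm_command([
  [0.1, 0, 2],
  [0.1, 0, 4],
  [0.1, 0, 6],
  [0.1, 0, 7.3],
  [0.1, 0, 7.8],
], spin=[0, 0, 0, 0, 0])

```text
clock: 29.72
eef_pos: [0.508, -0.0468, 0.0396]
tool_rot: [1.0, -0.001, -0.004, -0.003]
ft_force: [-0.4, 0.3, -1.7]
grip_width: 0.0654
grasp_force: 67.3
```

Call:
arm_command([
  [0, 0, 0],
  [0, 0, 0.1],
  [0, 0, 0.2],
  [0, 0, 0.3],
  [0, 0, 0.3],
], spin=[0, 0, 0, 0, 0])

```text
clock: 30.35
eef_pos: [0.5085, -0.0468, 0.0374]
tool_rot: [1.0, -0.001, -0.003, -0.003]
ft_force: [0.1, -0.1, -1.8]
grip_width: 0.0649
grasp_force: 67.3
```

Run:
```python
from h import *
tilt();go((.509,-.048,.0367,0))
```

```text
tilt [-0.0068  0.0052] q [-0.094  0.437 -0.262  0.88   0.005  3.049]
at [ 0.5085 -0.0468  0.0374] yaw -0.1 w 0.0649 grip 67.3 t 30.35
(0.509, -0.048, 0.0367, 0) -> [0.05 0.12 0.07] -0.1
```

Call:
arm_command([
  [0, 0.1, 0],
  [0, 0.1, 0],
  [0, 0.1, 0],
  [0, 0.1, 0],
  [0, 0.1, 0],
], spin=[0, 0, 0, 0, 0], jaw=8.5)

```text
clock: 30.98
eef_pos: [0.5085, -0.0478, 0.0373]
tool_rot: [1.0, -0.001, -0.003, -0.003]
ft_force: [-0.2, 0.3, -0.3]
grip_width: 0.085
grasp_force: 0.0
```

Call:
arm_command([
  [0, 0, -1],
  [0, 0, -3],
  [0, 0, -6],
  [-3, 1, -10],
  [-8, 2, -15],
], spin=[0, 0, 0, 0, 0])

```text
clock: 31.6
eef_pos: [0.4355, -0.0674, 0.1831]
tool_rot: [1.0, -0.001, -0.003, -0.002]
ft_force: [0.1, 0.1, 0.6]
grip_width: 0.0848
grasp_force: 0.0
```

Call:
arm_command([
  [0, 0, 0],
  [0, 0, 0],
  [0, 0, 0],
  [0, 0, 0],
  [0, 0, 0],
], spin=[0, 0, 0, 0, 0])

```text
clock: 32.22
eef_pos: [0.4356, -0.0669, 0.1806]
tool_rot: [1.0, -0.001, -0.004, -0.003]
ft_force: [-0.0, -0.6, 0.8]
grip_width: 0.0853
grasp_force: 0.0
```

Run:
```python
from h import *
c=camera("wrist");print("cup",top_circle(c,(.509,-.048),.072,.09,.037));fits(c,["saucer"])
tilt();go((.425,-.384,.2,0))
```

```text
cup [ 5.079e-01 -4.660e-02  3.410e-02  7.890e-02  2.185e+03]
saucer [ 5.086e-01 -4.770e-02  6.180e-02  1.300e-02  1.238e+04]
tilt [-0.0083  0.0054] q [-0.155  0.162 -0.229  1.189  0.004  2.988]
at [ 0.4356 -0.067   0.1808] yaw -0.1 w 0.085 grip 0.0 t 32.27
(0.425, -0.384, 0.2, 0) -> [-1.02 31.69 -2.09] -0.1
```

Call:
arm_command([
  [-0.2, 6, -0.5],
  [-0.4, 12, -1],
  [-0.6, 18, -1.5],
  [-0.8, 24, -2],
  [-1, 30, -2],
], spin=[0, 0, 0, 0, 0])

```text
clock: 32.9
eef_pos: [0.4252, -0.3694, 0.2002]
tool_rot: [1.0, -0.001, -0.003, -0.002]
ft_force: [0.5, 0.7, -0.3]
grip_width: 0.085
grasp_force: 0.0
```

Call:
arm_command([
  [0, 1.7, 0],
  [0, 1.7, 0],
  [0, 1.7, 0],
  [0, 1.7, 0],
  [0, 1.7, 0],
], spin=[0, 0, 0, 0, 0])

```text
clock: 33.52
eef_pos: [0.4255, -0.3831, 0.2003]
tool_rot: [1.0, -0.0, -0.003, -0.003]
ft_force: [-0.6, 1.5, -0.3]
grip_width: 0.0851
grasp_force: 0.0
```

Run:
```python
from h import *
c=camera("wrist");save(c,"w6");fits(c,["jug","filter_top","filter_brim","lid_knob"])
P=cloud(c).reshape(-1,3);m=(np.hypot(P[:,0]-.503,P[:,1]+.384)<.06)&(P[:,2]>.055)&(P[:,2]<.066);Q=P[m];print(Q.min(0),Q.max(0))
m=(np.hypot(P[:,0]-.503,P[:,1]+.384)<.05)&(P[:,2]>.01)&(P[:,2]<.05);Q=P[m];print(Q.min(0),Q.max(0))
tilt();go((.5,-.384,.12,0))
```

```text
jug [ 5.052e-01 -3.844e-01  3.520e-02  5.970e-02  1.038e+03]
filter_top [ 5.167e-01 -4.843e-01  3.010e-02  5.180e-02  1.137e+03]
filter_brim [ 5.164e-01 -4.840e-01  4.330e-02  8.600e-03  2.770e+03]
lid_knob [ 3.641e-01 -3.184e-01  8.700e-03  2.800e-02  2.750e+02]
[ 0.47318641 -0.4072633   0.05500502] [ 0.54033001 -0.35927135  0.06592889]
[ 0.45819896 -0.40996873  0.0152912 ] [ 0.53523039 -0.3628826   0.04994721]
tilt [-0.0065  0.0049] q [-7.330e-01  4.060e-01  1.570e-01  1.330e+00 -1.000e-03  2.409e+00]
at [ 0.4255 -0.3833  0.2003] yaw -0.0 w 0.085 grip 0.0 t 33.58
(0.5, -0.384, 0.12, 0) -> [7.51 0.1  7.98] -0.0
```

View pics/w6.png

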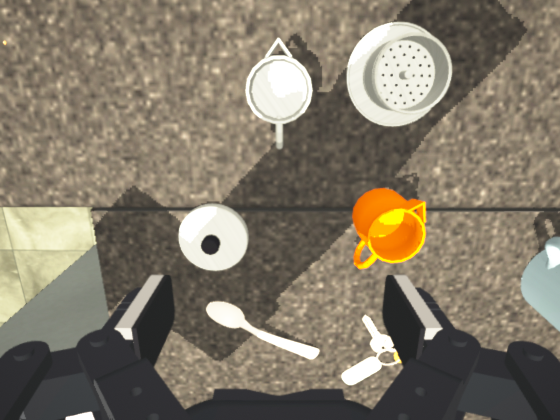

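Call:
arm_command([
  [2, 0, 2],
  [4, 0, 4],
  [6, 0, 6],
  [8, 0, 8],
  [8, 0, 8],
], spin=[0, 0, 0, 0, 0], jaw=6.6)

```text
clock: 34.2
eef_pos: [0.5046, -0.3825, 0.1172]
tool_rot: [1.0, -0.0, -0.005, -0.004]
ft_force: [-0.5, 0.9, 0.1]
grip_width: 0.066
grasp_force: 0.0
```

Call:
arm_command([
  [0, 0, 0],
  [0, 0, 0],
  [0, 0, 0],
  [0, 0, 0],
  [0, 0, 0],
], spin=[0, 0, 0, 0, 0])

```text
clock: 34.83
eef_pos: [0.5044, -0.3841, 0.1196]
tool_rot: [1.0, -0.001, -0.003, -0.003]
ft_force: [0.1, -0.3, 0.4]
grip_width: 0.0662
grasp_force: 0.0
```

Run:
```python
from h import *
tilt();go((.505,-.3835,.005,0))
```

```text
tilt [-0.0066  0.005 ] q [-0.651  0.575  0.215  1.22  -0.     2.493]
at [ 0.5044 -0.3841  0.1196] yaw -0.1 w 0.0662 grip 0.0 t 34.83
(0.505, -0.3835, 0.005, 0) -> [ 0.13 -0.   11.46] -0.1
```

Call:
arm_command([
  [0.1, 0, 3],
  [0.1, 0, 6],
  [0.1, 0, 9],
  [0.1, 0, 10.8],
  [0.1, 0, 11.4],
], spin=[0, 0, 0, 0, 0])

```text
clock: 35.45
eef_pos: [0.5042, -0.3829, 0.0042]
tool_rot: [1.0, -0.001, -0.004, -0.003]
ft_force: [0.1, -0.7, 0.3]
grip_width: 0.0659
grasp_force: 0.0
```

Call:
arm_command([
  [0, 0, 0],
  [0, 0, 0],
  [0, 0, 0],
  [0, 0, 0],
  [0, 0, 0],
], spin=[0, 0, 0, 0, 0], jaw=4.5)

```text
clock: 36.08
eef_pos: [0.5049, -0.3835, 0.0056]
tool_rot: [1.0, -0.001, -0.003, -0.002]
ft_force: [-0.0, 0.9, -0.7]
grip_width: 0.0523
grasp_force: 62.9
```

Call:
arm_command([
  [0, 0, -0.5],
  [0, 0, -2],
  [0, 0, -5],
  [-1, -1, -9],
  [-3, -4, -13],
], spin=[0, 0, 0, 0, 0])

```text
clock: 36.7
eef_pos: [0.4763, -0.3449, 0.138]
tool_rot: [1.0, -0.002, -0.002, -0.002]
ft_force: [0.1, 0.0, -1.0]
grip_width: 0.0524
grasp_force: 63.1
```

Run:
```python
from h import *
tilt();go((.45,-.2,.15,0),(.5025,.0822,.12,18))
```

```text
tilt [-0.0047  0.0035] q [-0.627  0.471  0.092  1.198  0.     2.518]
at [ 0.4763 -0.3449  0.138 ] yaw -0.2 w 0.0524 grip 63.1 t 36.7
(0.45, -0.2, 0.15, 0) -> [ -2.68 -14.48  -1.14] -0.2
(0.5025, 0.0822, 0.12, 18) -> [  2.48 -42.71   1.94] -18.2
```

Call:
arm_command([
  [-0.3, -3, -0.4],
  [-0.8, -8, -0.8],
  [-1.4, -13, -1.2],
  [-2, -18, -1.2],
  [-2.7, -22.5, -1.2],
], spin=[-3, -7, -11, -15, -18])

```text
clock: 37.33
eef_pos: [0.4494, -0.1175, 0.1506]
tool_rot: [0.988, 0.156, -0.002, -0.003]
ft_force: [1.0, -0.3, -1.0]
grip_width: 0.0522
grasp_force: 63.1
```

Call:
arm_command([
  [2.5, -4, 0],
  [5, -8, 0],
  [7.5, -12, 0],
  [10, -15.5, 0],
  [11.2, -17.5, 0],
], spin=[0, 0, 0, 0, 0])

```text
clock: 37.95
eef_pos: [0.5031, 0.0842, 0.1512]
tool_rot: [0.988, 0.156, -0.002, -0.003]
ft_force: [0.8, -0.3, -1.0]
grip_width: 0.0524
grasp_force: 63.1
```

Call:
arm_command([
  [0, 0, 0],
  [0, 0, 0],
  [0, 0, 0],
  [0, 0, 0],
  [0, 0, 0],
], spin=[0, 0, 0, 0, 0])

```text
clock: 38.58
eef_pos: [0.5022, 0.0814, 0.1499]
tool_rot: [0.988, 0.155, -0.003, -0.003]
ft_force: [0.0, 0.2, -1.7]
grip_width: 0.0526
grasp_force: 63.2
```

Run:
```python
from h import *
tilt();go((.5025,.082,.04,18),(.5025,.082,.0065,18))
```

```text
tilt [-0.0068  0.0052] q [ 0.157  0.313 -0.116  1.148  0.006  2.988]
at [0.5022 0.0814 0.1499] yaw 17.8 w 0.0526 grip 63.2 t 38.58
(0.5025, 0.082, 0.04, 18) -> [ 0.1   0.03 10.99] -0.2
(0.5025, 0.082, 0.0065, 18) -> [ 0.12  0.05 14.33] -0.2
```

Call:
arm_command([
  [0.1, 0, 3],
  [0.1, 0, 6],
  [0.1, 0, 9],
  [0.1, 0, 11.5],
  [0.1, 0, 13],
], spin=[0, 0, 0, 0, 0])

```text
clock: 39.2
eef_pos: [0.5016, 0.0826, 0.0185]
tool_rot: [0.988, 0.155, -0.004, -0.003]
ft_force: [-0.4, -0.6, -1.7]
grip_width: 0.0523
grasp_force: 63.1
```

Call:
arm_command([
  [0, 0, 0.4],
  [0, 0, 0.8],
  [0, 0, 1.1],
  [0, 0, 1.3],
  [0, 0, 1.3],
], spin=[0, 0, 0, 0, 0])

```text
clock: 39.83
eef_pos: [0.5023, 0.083, 0.007]
tool_rot: [0.988, 0.155, -0.003, -0.003]
ft_force: [0.3, -0.6, -1.7]
grip_width: 0.0524
grasp_force: 63.2
```

Call:
arm_command([
  [0, 0, 0],
  [0, 0, 0],
  [0, 0, 0],
  [0, 0, 0],
  [0, 0, 0],
], spin=[0, 0, 0, 0, 0], jaw=6.8)

```text
clock: 40.45
eef_pos: [0.5022, 0.0829, 0.0068]
tool_rot: [0.988, 0.155, -0.003, -0.003]
ft_force: [0.6, -0.3, -0.7]
grip_width: 0.068
grasp_force: 0.0
```

Call:
arm_command([
  [0, 0, -1.5],
  [0, 0, -4],
  [0, 0, -8],
  [-3, 0, -12],
  [-8, 0, -18],
], spin=[0, 0, 0, 0, 0])

```text
clock: 41.08
eef_pos: [0.4363, 0.0605, 0.177]
tool_rot: [0.988, 0.156, -0.003, -0.003]
ft_force: [0.3, 0.6, 0.7]
grip_width: 0.0679
grasp_force: 0.0
```

Run:
```python
from h import *
camera("wrist");c=camera("wrist");save(c,"w7")
P=cloud(c).reshape(-1,3);m=(np.hypot(P[:,0]-.5025,P[:,1]-.082)<.06)&(P[:,2]>.055)&(P[:,2]<.066);Q=P[m];print(Q.min(0),Q.max(0))
tilt();go((.4,-.35,.2,0))
```

```text
[0.47103024 0.05796304 0.05502238] [0.53641557 0.10592252 0.06576813]
tilt [0.0016 0.0062] q [ 0.133  0.153 -0.239  1.176  0.006  2.963]
at [0.4368 0.0602 0.1811] yaw 17.8 w 0.0682 grip 0.0 t 41.17
(0.4, -0.35, 0.2, 0) -> [-16.06  37.91  -2.14] 17.8
```

View pics/w7.png

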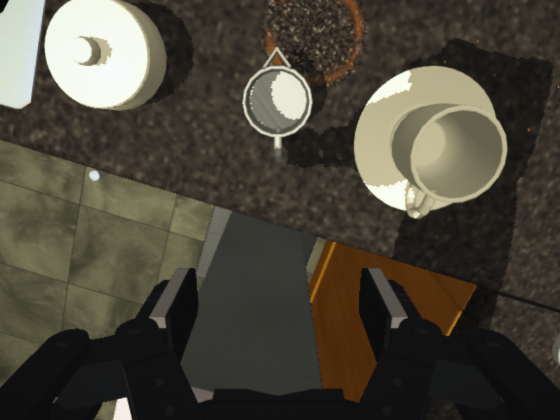

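Call:
arm_command([
  [-1.5, 4, -1],
  [-3, 9, -2],
  [-4.5, 14, -2],
  [-6.2, 19, -2],
  [-7.8, 23, -2],
], spin=[0, 0, 0, 0, 0], jaw=8)

```text
clock: 41.8
eef_pos: [0.4333, -0.1844, 0.1942]
tool_rot: [0.988, 0.155, -0.003, -0.003]
ft_force: [0.0, 0.1, 0.2]
grip_width: 0.0799
grasp_force: 0.0
```

Call:
arm_command([
  [-1.7, 5, 0],
  [-3.3, 10, 0],
  [-5, 15, 0],
  [-6.5, 19, 0],
  [-7.5, 22.5, 0],
], spin=[0, 0, 0, 0, 0])

```text
clock: 42.42
eef_pos: [0.4306, -0.4214, 0.1926]
tool_rot: [0.988, 0.155, -0.003, -0.003]
ft_force: [1.4, -0.2, 0.4]
grip_width: 0.0798
grasp_force: 0.0
```

Call:
arm_command([
  [0, 0, 0],
  [0, 0, 0],
  [0, 0, 0],
  [0, 0, 0],
  [0, 0, 0],
], spin=[-5, -10, -17, -22, -27])

```text
clock: 43.05
eef_pos: [0.431, -0.4196, 0.1927]
tool_rot: [0.924, 0.383, -0.002, -0.004]
ft_force: [0.1, 0.2, -0.6]
grip_width: 0.0802
grasp_force: 0.0
```

Run:
```python
from h import *
camera("wrist");c=camera("wrist");
for n,a in (("top",((.5165,-.484),.046,.06,.035)),("brim",((.5165,-.484),.005,.013,.05))): print(n,top_circle(c,*a))
fits(c,["lid_knob"])
tilt();go((.5165,-.484,.12,45),(.5165,-.484,.02,45))
```

```text
top [ 5.164e-01 -4.843e-01  3.000e-02  5.170e-02  1.008e+03]
brim [ 5.167e-01 -4.840e-01  4.330e-02  8.600e-03  2.485e+03]
lid_knob [ 3.641e-01 -3.185e-01  9.300e-03  2.800e-02  3.610e+02]
tilt [-0.0068  0.0052] q [-7.710e-01  4.680e-01  2.330e-01  1.344e+00 -1.000e-03  1.587e+00]
at [ 0.431  -0.4195  0.1927] yaw 44.9 w 0.0797 grip 0.0 t 43.15
(0.5165, -0.484, 0.12, 45) -> [ 1.52 10.66  7.18] -0.1
(0.5165, -0.484, 0.02, 45) -> [ 1.53 10.75 17.18] -0.1
```

Call:
arm_command([
  [0.4, 2.5, 1.7],
  [0.8, 5, 3.5],
  [1.2, 8, 5.5],
  [1.5, 10.7, 7],
  [1.5, 10.7, 8],
], spin=[0, 0, 0, 0, 0])

```text
clock: 43.78
eef_pos: [0.5171, -0.4846, 0.1095]
tool_rot: [0.924, 0.381, -0.002, -0.004]
ft_force: [-0.9, -0.2, 0.4]
grip_width: 0.0801
grasp_force: 0.0
```

Call:
arm_command([
  [0, 0, 0],
  [0, 0, 0],
  [0, 0, 0],
  [0, 0, 0],
  [0, 0, 0],
], spin=[0, 0, 0, 0, 0])

```text
clock: 44.4
eef_pos: [0.5164, -0.4843, 0.1124]
tool_rot: [0.924, 0.382, -0.002, -0.003]
ft_force: [-0.5, 0.1, 0.6]
grip_width: 0.08
grasp_force: 0.0
```

Run:
```python
from h import *
tilt();go((.5166,-.484,.017,45))
```

```text
tilt [-0.0063  0.0047] q [-7.530e-01  7.330e-01  4.810e-01  1.326e+00 -1.000e-03  1.606e+00]
at [ 0.5164 -0.4843  0.1124] yaw 44.9 w 0.08 grip 0.0 t 44.4
(0.5166, -0.484, 0.017, 45) -> [0.05 0.06 9.54] -0.1
```

Call:
arm_command([
  [0, 0, 2.5],
  [0, 0, 5],
  [0, 0, 7.5],
  [0, 0, 9],
  [0, 0, 9.5],
], spin=[0, 0, 0, 0, 0])

```text
clock: 45.02
eef_pos: [0.5153, -0.4834, 0.0156]
tool_rot: [0.924, 0.382, -0.003, -0.005]
ft_force: [0.7, 0.0, -0.3]
grip_width: 0.0802
grasp_force: 0.0
```

Call:
arm_command([
  [0, 0, 0],
  [0, 0, 0],
  [0, 0, 0],
  [0, 0, 0],
  [0, 0, 0],
], spin=[0, 0, 0, 0, 0], jaw=5)

```text
clock: 45.65
eef_pos: [0.5164, -0.4844, 0.018]
tool_rot: [0.924, 0.382, -0.002, -0.003]
ft_force: [0.4, 0.3, 4.5]
grip_width: 0.0569
grasp_force: 64.5
```

Call:
arm_command([
  [0, 0, -0.5],
  [0, 0, -2],
  [0, 0, -4.5],
  [0, -3, -8],
  [0, -8, -12],
], spin=[0, 0, 0, 0, 0])

```text
clock: 46.28
eef_pos: [0.4609, -0.4285, 0.137]
tool_rot: [0.924, 0.382, -0.002, -0.004]
ft_force: [0.2, -0.1, -0.5]
grip_width: 0.0566
grasp_force: 64.4
```

Run:
```python
from h import *
tilt();go((.43,-.2,.19,45),(.42,-.05,.19,20),(.508,-.0467,.12,20))
```

```text
tilt [-0.0069  0.0052] q [-7.490e-01  5.540e-01  2.270e-01  1.252e+00 -1.000e-03  1.610e+00]
at [ 0.4609 -0.4285  0.137 ] yaw 44.9 w 0.0566 grip 64.4 t 46.27
(0.43, -0.2, 0.19, 45) -> [ 13.92 -18.41  -5.16] -0.1
(0.42, -0.05, 0.19, 20) -> [ 23.8  -29.75  -5.07] 24.9
(0.508, -0.0467, 0.12, 20) -> [ 30.27 -23.72   1.87] 24.9
```

Call:
arm_command([
  [2, -1.6, -1.2],
  [5.5, -4.3, -2.5],
  [9, -7, -3.5],
  [12.5, -9.8, -4],
  [16, -12.5, -4],
], spin=[0, 0, 0, 0, 0])

```text
clock: 46.9
eef_pos: [0.4874, -0.2255, 0.178]
tool_rot: [0.924, 0.382, -0.002, -0.003]
ft_force: [1.0, 0.2, -1.2]
grip_width: 0.0564
grasp_force: 64.5
```

Call:
arm_command([
  [3.5, -2.7, 0],
  [7, -5.4, 0.5],
  [10.5, -8.2, 1.2],
  [13, -10.2, 2],
  [14.3, -11.1, 2.4],
], spin=[0, 0, 0, 0, 0])

```text
clock: 47.52
eef_pos: [0.5094, -0.0456, 0.1537]
tool_rot: [0.924, 0.383, -0.003, -0.004]
ft_force: [0.5, -0.8, -0.1]
grip_width: 0.0567
grasp_force: 64.5
```

Call:
arm_command([
  [0, 0, 0],
  [0, 0, 0],
  [0, 0, 0],
  [0, 0, 0],
  [0, 0, 0],
], spin=[0, 0, 0, 0, 0])

```text
clock: 48.15
eef_pos: [0.5093, -0.0482, 0.1542]
tool_rot: [0.924, 0.381, -0.002, -0.004]
ft_force: [0.6, -0.7, -1.0]
grip_width: 0.0566
grasp_force: 64.5
```

Run:
```python
from h import *
c=camera("wrist");save(c,"w8")
tilt();go((.508,-.0467,.112,45),(.508,-.0467,.092,45))
```

```text
tilt [-0.0067  0.0052] q [-0.097  0.316 -0.1    1.163  0.005  2.262]
at [ 0.5093 -0.048   0.1542] yaw 44.8 w 0.057 grip 64.5 t 48.2
(0.508, -0.0467, 0.112, 45) -> [ 0.01 -0.15  4.22] -0.2
(0.508, -0.0467, 0.092, 45) -> [ 0.01 -0.14  6.22] -0.2
```

View pics/w8.png

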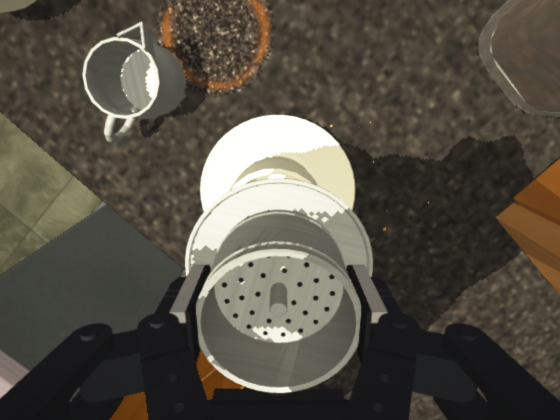

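Call:
arm_command([
  [0, -0.1, 1],
  [0, -0.15, 2.2],
  [0, -0.15, 3.5],
  [0, -0.15, 3.8],
  [0, -0.15, 3.8],
], spin=[0, 0, 0, 0, 0])

```text
clock: 48.82
eef_pos: [0.5078, -0.0463, 0.1157]
tool_rot: [0.924, 0.382, -0.003, -0.004]
ft_force: [0.2, 0.0, -1.0]
grip_width: 0.0568
grasp_force: 64.5
```

Run:
```python
from h import *
tilt();go((.508,-.0467,.0915,45))
```

```text
tilt [-0.0078  0.0053] q [-0.094  0.347 -0.163  1.069  0.005  2.265]
at [ 0.5078 -0.0463  0.1157] yaw 44.9 w 0.0568 grip 64.5 t 48.83
(0.508, -0.0467, 0.0915, 45) -> [-0.01  0.07  2.42] -0.1
```

Call:
arm_command([
  [0, 0, 0.8],
  [0, 0, 1.5],
  [0, 0, 2],
  [0, 0, 2.3],
  [0, 0, 2.4],
], spin=[0, 0, 0, 0, 0])

```text
clock: 49.45
eef_pos: [0.5078, -0.0463, 0.0919]
tool_rot: [0.924, 0.382, -0.002, -0.004]
ft_force: [-1.0, 0.6, -0.9]
grip_width: 0.0568
grasp_force: 64.5
```

Call:
arm_command([
  [0, 0, 0],
  [0, 0, 0],
  [0, 0, 0],
  [0, 0, 0],
  [0, 0, 0],
], spin=[0, 0, 0, 0, 0])

```text
clock: 50.08
eef_pos: [0.5078, -0.0463, 0.0922]
tool_rot: [0.924, 0.382, -0.002, -0.004]
ft_force: [0.0, 0.2, -1.6]
grip_width: 0.0566
grasp_force: 64.5
```

Call:
arm_command([
  [0, 0, 0],
  [0, 0, 0],
  [0, 0, 0],
  [0, 0, 0],
  [0, 0, 0],
], spin=[0, 0, 0, 0, 0], jaw=8)

```text
clock: 50.7
eef_pos: [0.5078, -0.0463, 0.0922]
tool_rot: [0.924, 0.382, -0.002, -0.004]
ft_force: [0.3, -1.0, -0.1]
grip_width: 0.0802
grasp_force: 0.0
```

Call:
arm_command([
  [0, 0, -1],
  [0, 0, -3],
  [0, 0, -6],
  [-3, 0, -9],
  [-8, 3, -12],
], spin=[0, 0, 0, 0, 0])

```text
clock: 51.32
eef_pos: [0.4736, -0.1212, 0.2124]
tool_rot: [0.923, 0.384, -0.002, -0.004]
ft_force: [1.3, -0.5, 0.2]
grip_width: 0.0802
grasp_force: 0.0
```

Run:
```python
from h import *
camera("wrist");c=camera("wrist")
print("top",top_circle(c,(.508,-.047),.115,.135,.035),"brim",top_circle(c,(.508,-.047),.078,.088,.05))
fits(c,["saucer"])
tilt();go((.33,-.26,.2,45),(.364,-.318,.12,45))
```

```text
top [ 5.089e-01 -4.700e-02  3.000e-02  1.248e-01  1.860e+03] brim [ 5.091e-01 -4.690e-02  4.340e-02  8.190e-02  3.891e+03]
saucer [ 5.084e-01 -4.740e-02  6.200e-02  1.390e-02  3.608e+03]
tilt [0.0004 0.0015] q [-2.610e-01  2.310e-01 -5.000e-02  1.289e+00  2.000e-03  2.103e+00]
at [ 0.4748 -0.1262  0.215 ] yaw 44.5 w 0.0802 grip 0.0 t 51.42
(0.33, -0.26, 0.2, 45) -> [-19.71  -0.62   1.47] -0.5
(0.364, -0.318, 0.12, 45) -> [-21.37   5.9    9.47] -0.5
```

Call:
arm_command([
  [-4, 1, 1],
  [-8.5, 2.2, 3],
  [-13, 3.4, 5],
  [-17.5, 4.7, 7],
  [-21.3, 5.9, 9],
], spin=[0, 0, 0, 0, 0], jaw=4.5)

```text
clock: 52.05
eef_pos: [0.3633, -0.3146, 0.12]
tool_rot: [0.924, 0.382, -0.002, -0.003]
ft_force: [2.2, -0.8, -0.7]
grip_width: 0.0451
grasp_force: 0.0
```

Call:
arm_command([
  [0, 0, 0],
  [0, 0, 0],
  [0, 0, 0],
  [0, 0, 0],
  [0, 0, 0],
], spin=[0, 0, 0, 0, 0])

```text
clock: 52.68
eef_pos: [0.3644, -0.3132, 0.1207]
tool_rot: [0.924, 0.382, -0.002, -0.003]
ft_force: [-0.2, 0.3, 0.3]
grip_width: 0.0455
grasp_force: 0.0
```

Run:
```python
from h import *
c=camera("wrist");fits(c,["lid_plate","lid_knob"])
tilt();go((.3641,-.3184,.05,45),(.3641,-.3184,.013,45))
```

```text
lid_plate [ 3.642e-01 -3.182e-01  3.480e-02  1.020e-02  6.100e+03]
lid_knob [ 3.644e-01 -3.177e-01  8.900e-03  2.810e-02  5.120e+02]
tilt [-0.0065  0.0048] q [-7.100e-01  2.890e-01 -2.330e-01  1.057e+00 -1.000e-03  1.648e+00]
at [ 0.3643 -0.3132  0.1206] yaw 44.9 w 0.045 grip 0.0 t 52.73
(0.3641, -0.3184, 0.05, 45) -> [-0.37  0.41  7.06] -0.1
(0.3641, -0.3184, 0.013, 45) -> [-0.36  0.44 10.76] -0.1
```

Call:
arm_command([
  [-0.3, 0.4, 2],
  [-0.3, 0.4, 4],
  [-0.3, 0.4, 6],
  [-0.3, 0.4, 7],
  [-0.3, 0.4, 7],
], spin=[0, 0, 0, 0, 0])

```text
clock: 53.35
eef_pos: [0.3637, -0.3177, 0.0498]
tool_rot: [0.924, 0.382, -0.003, -0.004]
ft_force: [0.2, -0.5, 0.2]
grip_width: 0.0451
grasp_force: 0.0
```

Run:
```python
from h import *
tilt();go((.3642,-.3181,.0135,45))
```

```text
tilt [-0.008   0.0062] q [-7.180e-01  3.770e-01 -3.190e-01  8.850e-01 -1.000e-03  1.641e+00]
at [ 0.3637 -0.3177  0.0498] yaw 44.9 w 0.0451 grip 0.0 t 53.35
(0.3642, -0.3181, 0.0135, 45) -> [0.01 0.1  3.63] -0.1
```

Call:
arm_command([
  [0, 0, 1.5],
  [0, 0, 2.7],
  [0, 0, 3.5],
  [0, 0, 3.6],
  [0, 0, 3.6],
], spin=[0, 0, 0, 0, 0])

```text
clock: 53.98
eef_pos: [0.3639, -0.3181, 0.0143]
tool_rot: [0.924, 0.382, -0.002, -0.004]
ft_force: [-0.2, -0.1, 0.6]
grip_width: 0.0452
grasp_force: 0.0
```

Call:
arm_command([
  [0, 0, 0],
  [0, 0, 0],
  [0, 0, 0],
  [0, 0, 0],
  [0, 0, 0],
], spin=[0, 0, 0, 0, 0], jaw=0.5)

```text
clock: 54.6
eef_pos: [0.3642, -0.3183, 0.0149]
tool_rot: [0.924, 0.382, -0.002, -0.003]
ft_force: [-0.4, 1.9, 5.8]
grip_width: 0.0152
grasp_force: 58.6
```

Call:
arm_command([
  [0, 0, -1],
  [0, 0, -4],
  [0, 0, -8],
  [0, 0, -13],
  [0, 0, -18],
], spin=[0, 0, 0, 0, 0])

```text
clock: 55.22
eef_pos: [0.3647, -0.3186, 0.196]
tool_rot: [0.924, 0.382, -0.002, -0.004]
ft_force: [0.7, -0.6, -1.4]
grip_width: 0.0148
grasp_force: 58.6
```

Call:
arm_command([
  [0, 0, 0],
  [0, 0, 0],
  [0, 0, 0],
  [0, 0, 0],
  [0, 0, 0],
], spin=[0, 0, 0, 0, 0])

```text
clock: 55.85
eef_pos: [0.3647, -0.3186, 0.1934]
tool_rot: [0.924, 0.382, -0.003, -0.005]
ft_force: [-0.2, -0.1, -2.0]
grip_width: 0.0151
grasp_force: 58.6
```

Run:
```python
from h import *
c=camera("wrist");e=get_obs()["eef_pos"]
P=cloud(c).reshape(-1,3)-e
m=(np.hypot(P[:,0],P[:,1])<.05)&(P[:,2]<-.001)&(P[:,2]>-.03);Q=P[m];print(len(Q),cv2.minEnclosingCircle(Q[:,:2].astype(np.float32)),np.median(Q[:,2]))
tilt();go((.5085,-.0467,.19,45))
```

```text
10697 ((0.000792470935266465, -0.0004576913779601455), 0.03474627807736397) -0.005069515027656651
tilt [-0.0079  0.006 ] q [-7.180e-01  2.380e-01 -9.800e-02  1.245e+00 -1.000e-03  1.641e+00]
at [ 0.3648 -0.3187  0.1937] yaw 44.9 w 0.0147 grip 58.6 t 55.9
(0.5085, -0.0467, 0.19, 45) -> [29.37 -9.14  0.42] -0.1
```

Call:
arm_command([
  [2, -0.6, 0],
  [6.5, -2, 0],
  [11, -3.4, 0],
  [16, -5, 0],
  [21, -6.5, 0.2],
], spin=[0, 0, 0, 0, 0])

```text
clock: 56.52
eef_pos: [0.4687, -0.1233, 0.1927]
tool_rot: [0.924, 0.381, -0.002, -0.004]
ft_force: [0.5, 0.0, 0.2]
grip_width: 0.0149
grasp_force: 58.6
```

Call:
arm_command([
  [4, -1.2, 0.5],
  [7, -2.2, 1],
  [8.3, -2.6, 1.5],
  [8.3, -2.6, 2],
  [8.3, -2.6, 2],
], spin=[0, 0, 0, 0, 0])

```text
clock: 57.15
eef_pos: [0.5074, -0.0485, 0.1721]
tool_rot: [0.925, 0.381, -0.003, -0.004]
ft_force: [-0.4, -0.8, -0.6]
grip_width: 0.0149
grasp_force: 58.6
```

Call:
arm_command([
  [0, 0, 0],
  [0, 0, 0],
  [0, 0, 0],
  [0, 0, 0],
  [0, 0, 0],
], spin=[0, 0, 0, 0, 0])

```text
clock: 57.78
eef_pos: [0.5084, -0.0476, 0.1728]
tool_rot: [0.924, 0.382, -0.002, -0.004]
ft_force: [-0.4, -0.2, -0.3]
grip_width: 0.0148
grasp_force: 58.6
```

Run:
```python
from h import *
tilt();go((.508,-.0463,.15,45),(.508,-.0463,.133,45))
```

```text
tilt [-0.0067  0.0052] q [-0.096  0.3   -0.071  1.207  0.004  2.262]
at [ 0.5084 -0.0476  0.1728] yaw 44.9 w 0.0148 grip 58.6 t 57.77
(0.508, -0.0463, 0.15, 45) -> [ 0.07 -0.1   2.28] -0.1
(0.508, -0.0463, 0.133, 45) -> [ 0.07 -0.08  3.98] -0.1
```

Call:
arm_command([
  [0.1, -0.1, 0.8],
  [0.1, -0.1, 1.6],
  [0.1, -0.1, 2.2],
  [0.1, -0.1, 2.2],
  [0.1, -0.1, 2.2],
], spin=[0, 0, 0, 0, 0])

```text
clock: 58.4
eef_pos: [0.5083, -0.0461, 0.1508]
tool_rot: [0.924, 0.382, -0.002, -0.004]
ft_force: [-0.3, 0.2, -0.8]
grip_width: 0.0144
grasp_force: 58.6
```

Call:
arm_command([
  [0, 0, 0.6],
  [0, 0, 1.1],
  [0, 0, 1.5],
  [0, 0, 1.7],
  [0, 0, 1.7],
], spin=[0, 0, 0, 0, 0])

```text
clock: 59.02
eef_pos: [0.508, -0.0459, 0.1335]
tool_rot: [0.924, 0.382, -0.002, -0.004]
ft_force: [0.5, 0.1, -0.3]
grip_width: 0.0149
grasp_force: 58.6
```

Run:
```python
from h import *
tilt();print(get_obs()["ft_force"]);go((.508,-.0463,.132,45))
```

```text
tilt [-0.0073  0.0052] q [-0.093  0.33  -0.136  1.112  0.005  2.266]
[ 0.53221564  0.0942585  -0.25971474]
at [ 0.508  -0.0459  0.1335] yaw 44.9 w 0.0149 grip 58.6 t 59.02
(0.508, -0.0463, 0.132, 45) -> [-0.02  0.03  0.15] -0.1
```

Release and retreat, then check all.

Call:
arm_command([
  [0, 0, 0.1],
  [0, 0, 0.1],
  [0, 0, 0.1],
  [0, 0, 0.1],
  [0, 0, 0.1],
], spin=[0, 0, 0, 0, 0], jaw=4.5)

```text
clock: 59.65
eef_pos: [0.5081, -0.0459, 0.1328]
tool_rot: [0.924, 0.382, -0.002, -0.004]
ft_force: [-0.1, 0.8, -0.1]
grip_width: 0.0449
grasp_force: 0.0
```

Call:
arm_command([
  [0, 0, -1],
  [0, 0, -3],
  [0, 0, -6],
  [-3, 1, -9],
  [-9, 2, -11],
], spin=[0, 0, 0, 0, 0])

```text
clock: 60.28
eef_pos: [0.4614, -0.1232, 0.2444]
tool_rot: [0.924, 0.383, -0.001, -0.003]
ft_force: [0.4, -0.8, 1.1]
grip_width: 0.045
grasp_force: 0.0
```

Call:
arm_command([
  [0, 0, 0],
  [0, 0, 0],
  [0, 0, 0],
  [0, 0, 0],
  [0, 0, 0],
], spin=[0, 0, 0, 0, 0])

```text
clock: 60.9
eef_pos: [0.4602, -0.1223, 0.2417]
tool_rot: [0.924, 0.382, -0.003, -0.004]
ft_force: [0.1, 0.0, 0.3]
grip_width: 0.0452
grasp_force: 0.0
```

Run:
```python
from h import *
c=camera("wrist");save(c,"w9")
print("plate",top_circle(c,(.508,-.047),.12,.133,.05),"knob",top_circle(c,(.508,-.047),.14,.155,.03),"brim",top_circle(c,(.508,-.047),.078,.088,.05))
fits(c,["saucer"])
c=camera("top");fits(c,["saucer"]);print(top_circle(c,(.496,.211),.075,.09,.03))
for t in("coffee_jar","tea_tin","teaspoon"):print(t,[at_z(c,r["centre"],0) for r in landmark_of(c,t)[:1]])
tilt();go((.3,-.3,.3,45))
```

```text
plate [ 5.090e-01 -4.690e-02  3.490e-02  1.273e-01  8.058e+03] knob [ 5.092e-01 -4.690e-02  9.100e-03  1.452e-01  6.480e+02] brim [ 5.095e-01 -4.730e-02  4.340e-02  8.220e-02  1.279e+03]
saucer [ 5.086e-01 -4.760e-02  6.180e-02  1.410e-02  3.305e+03]
saucer None
[4.951e-01 2.118e-01 8.600e-03 8.020e-02 4.200e+01]
coffee_jar [array([ 0.73127654, -0.10730342,  0.        ])]
tea_tin [array([0.71232096, 0.10199686, 0.        ])]
teaspoon [array([ 0.24524564, -0.3633711 ,  0.        ])]
tilt [-0.007   0.0052] q [-0.263  0.195 -0.025  1.359  0.003  2.095]
at [ 0.4601 -0.1229  0.2421] yaw 44.9 w 0.0453 grip 0.0 t 61.15
(0.3, -0.3, 0.3, 45) -> [-23.84   1.2   -5.77] -0.1
```

View pics/w9.png

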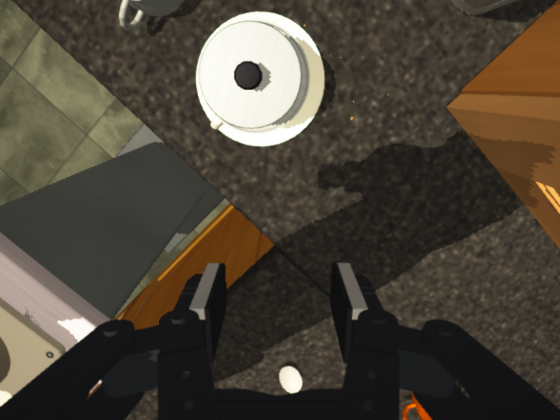

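```bash
python3 -c "
from h import *
print(job_done())"
```

```text
the job is handed in; nothing more can be done
None
```

The job is handed in at about 61 s. Before handing in, the last camera checks put the cup in the saucer's well, the filter and steel lid on the cup, and the ceramic lid on the bowl, all within about 1 mm of their seated positions. The jug was midway between saucer and bowl to within about 2 mm. The saucer, bowl and bystanders showed no movement beyond measurement error. I don't know the judged result, as the hand-in returned none.

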